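# Copy the cutting angle from one glass-plate jig to another with a locking bevel

### The job

Push the bevel fully home into the corner of the fixed reference plate so that its stock lies flush along the rail and its blade flush along the wall, and press its lock lever fully down while it lies there. Then carry the locked bevel to the other plate, lay it on with its stock flush along the rail and slide it in so that its blade pushes the swing fence round until the fence lies flush along the blade and the blade is home on the hub, and leave the bevel there. Do not touch the swing fence with the fingers, and leave the bottles, jar, bowl and beaker standing where they are.

Things in the scene. Friction and masses are not known exactly. Their poses are not given: they have to be found in the camera images.
- bevel_grip (a point): Bevel: loose hinged angle gauge, 0.5 kg, starts flat on a 2 mm mat. Bevel frame: origin under the pivot at the underside, x along the stock from pivot to far end, z up, y the blade's side. Aluminium stock x -12..107 mm, y -12..12, 14 high; wooden grip block on it x 55..101, 20 wide, z 14..52. The point lies at (78,0,38). Grip the block along y, fingertips above the stock (z over 16).
- bevel_pivot (a point): Point on the bevel's vertical pivot axis, at (0,0,7) mm of the bevel frame, axes as that frame. A round knuckle of radius 12 mm surrounds it, so the stock's -y side, the knuckle and the blade's outer face fit together into an inside corner.
- blade: Steel blade hinged on the pivot (friction 0.03 N m unlocked). Origin at the bevel frame's origin, x along the blade to its tip at 92 mm; outer face is its plane y = +12, inner face y = -2, z 2..12. Angle from stock x to blade x, anticlockwise from above, starts at 140 to 150 deg, always wider than the reference corner; pushed at the tip it folds smaller.
- lock (a joint): Bevel's lock lever, over the pivot end: 0 = up (blade free), leaning 29 deg up from its axis towards the pivot; grows as pressed down, stop at 0.54 rad = flat, locked. Stiff (about 2 to 12 N near its tip, best pressed down and slightly outwards along -x, as its end swings that way), stays where left. From about 0.1 on it begins to clamp the blade, fully only when flat.
- lock_tip (a point): Point near the lock lever's end, 36 mm from its axis (steel lever reaching 44 mm from the axis, 13 wide, 5 thick). Axis parallel to the bevel's y at (33, 32.5) mm in x, z of the bevel frame, between two cheeks. This point in the bevel frame: up (1,0,50), down (-3,0,32) mm. The blade's clamp plate (60 x 34, z 14..17) turns under it, passing above rails and walls.
- ref_plate: Reference plate, fixed: aluminium 8 mm thick with a steel rail. Origin at the inside corner on its underside, x along the rail, y away from it; plate x -100..150 mm, y -16..125, top z 8. Rail face is the plane y = 0, x -40..150, rail top z 20 (12 above the plate).
- ref_wall: Fixed straight steel wall on the reference plate, 12 mm high, 12 thick, 115 long. Origin at the inside corner on the plate's top, x along the wall away from the corner; its face towards the bevel is its plane y = 0, its metal at +y. Angle from rail (plate x) to wall x: 110 to 130 deg, anticlockwise from above.
- set_plate: Plate to be set, fixed: size, frame and rail as the reference plate and parallel to it, but with a swing fence in place of the wall, which turns about a fixed steel hub of radius 8 mm, 12 high, at (-8,22) of its frame.
- swing_fence: Steel bar 123 mm long, top 12 mm above the plate, on the plate to be set. Origin on its hinge axis (hub centre) at the plate's top, x along the bar; face towards the bevel is its plane y = -8, tangent to the hub. Starts 81 to 97 deg from the rail (anticlockwise from plate x), always less than the reference; friction 0.08 N m, stays where left. Home: blade's outer face on this face and on the hub.
- amber_bottle: Bystander: small amber bottle with white cap, 34 mm across, 65 tall, beyond the bevel; origin at the centre of its underside.
- white_jar: Bystander: white jar, 42 across, 50 tall; origin at the centre of its underside.
- clear_bottle: Bystander: clear glass bottle, 32 across, 70 tall; origin at the centre of its underside.
- mortar: Bystander: white porcelain bowl, 90 across, 40 tall; origin at the centre of its underside.
- beaker: Bystander: glass beaker, 64 across, 80 tall; origin at the centre of its underside.

How it is judged:
On the way, in this order (a step that is already met when the one before it is completed fails the run):
1. the bevel lies home in the reference corner, unlocked: stock flush on the rail, blade flush on the wall (angle between the x axis of bevel_pivot and the x axis of ref_plate, either way round below 0.035 rad and angle between the x axis of blade and the x axis of ref_wall, either way round below 0.035 rad and y of bevel_pivot in the frame of ref_plate between 0 and 0.0155 m and y of bevel_pivot in the frame of ref_wall above -0.0155 m and horizontal distance between bevel_pivot and ref_plate below 0.03 m and z of bevel_pivot in the frame of ref_plate below 0.019 m and value of joint lock below 0.15 rad), for 0.2 s.
2. it is locked while lying there (angle between the x axis of bevel_pivot and the x axis of ref_plate, either way round below 0.035 rad and angle between the x axis of blade and the x axis of ref_wall, either way round below 0.035 rad and y of bevel_pivot in the frame of ref_plate between 0 and 0.0155 m and y of bevel_pivot in the frame of ref_wall above -0.0155 m and horizontal distance between bevel_pivot and ref_plate below 0.03 m and z of bevel_pivot in the frame of ref_plate below 0.019 m and value of joint lock above 0.42 rad), for 0.2 s.
3. the locked bevel lies home on the other plate, fence flush on its blade (angle between the x axis of bevel_pivot and the x axis of set_plate, either way round below 0.035 rad and angle between the x axis of blade and the x axis of swing_fence, either way round below 0.035 rad and y of bevel_pivot in the frame of set_plate between 0 and 0.016 m and y of bevel_pivot in the frame of swing_fence above -0.024 m and horizontal distance between bevel_pivot and swing_fence below 0.05 m and z of bevel_pivot in the frame of set_plate below 0.019 m and angle between the x axis of swing_fence and the x axis of ref_wall, either way round below 0.04 rad and value of joint lock above 0.42 rad), for 0.2 s.
At the end, for the whole second after the job is handed in: The bevel rests locked (lever past 0.42 rad) on the plate to be set: stock parallel to the rail and blade to the fence within 0.035 rad, gaps to rail and fence under 4 mm; the fence is parallel to the reference wall within 0.04 rad (all of step 3 and linear speed of blade below 0.01 m/s); the robot touches nothing.
It fails at once if the fingers push the swing fence (contact force between the fingers and swing_fence above 1 N).
It fails at once if a bystander is shifted by more than 30 mm (distance of any of amber_bottle, white_jar, clear_bottle, mortar, beaker from where it was at the start of the episode above 0.03 m).
It also fails if it takes over 67 s, if anything falls off the work surface, if the arm or the gripper's body presses on something with over 40 N, if the wrist force passes 120 N, or if a joint passes its speed limit or range.

### The arm

A 7-joint arm with a two-finger parallel gripper is mounted at the origin on the work surface. World frame = base frame: x ahead of the robot, y to its left, z up, the work surface at z = 0. Lengths are in m, angles in rad, forces in N, time in s.
With the tool pointing down it reaches from about 0.425 to 0.925 m from the base axis. Payload 6.8 kg.
Tool frame: the origin (TCP) lies midway between the tips of the shut fingers; the grasp point (between the pads) lies 19 mm behind it (grip_point_offset is the z of the grasp point in the tool frame, in m); z points along the fingers, y is the line along which they close (so a half turn about z gives the same grasp; the last joint's range is limited). The gripper opens to 85 mm and grips with 20 to 120 N. Pads are 22 mm wide; open, the fingers measure 114 mm over their backs; the gripper's body (76 mm by 85 mm) begins 54 mm behind the grasp point. The pads swing forward as they close: fully open they stand 13 mm farther back than shut.
Start: joints at [1.177, 0.477, 0.022, 1.555, -0.011, 1.109, -0.083], TCP at [0.19, -0.648, 0.231] pointing down, gripper open.
Joint ranges: [-2.96, 2.96], [-0.34, 2.1], [-1.41, 1.46], [0.24, 2.44], [-1.37, 4.51], [0.17, 1.92], [-2.96, 2.96]. Speed limits (rad/s): [2.39, 2.39, 3.14, 3.14, 3.14, 3.14, 3.14].

### API

Orientations are given as a rotation vector (axis times angle).
In Python, from bench import get_obs, grab_frame, calibration, hand_in, grip_point_offset gives the robot as it stands.
- The arm moves only by the shell command python3 -m pendant 'ROWS' [OPENING] [FORCE]. ROWS is a JSON object of lists of equal length, an entry for each row: "translation": the shift along the world's x, y, z in units of 25 mm (1.0 is 25 mm), a list of three; "delta_rot": the turn, a rotation vector about the world's x, y, z in units of 5 degrees (1.0 is 5 degrees), a list of three. In form: {"translation": [[dx, dy, dz], ...], "delta_rot": [[rx, ry, rz], ...]}. A call has 1 to 12 rows; each row is the pose to reach, as a shift and turn from the pose commanded when the call began; what a row does not reach only later rows make up. A row lasts 1/8 s, in which the tool goes at most 62.5 mm and 10.7 degrees, less where a joint would pass 70% of its speed; a pose out of reach is approached as far as the arm can. A call with a gripper value outside its range is refused whole. OPENING is the opening, from 0 (shut) to 1 (fully open), set as the call begins (- or left out, the last holds). The fingers move at their own pace and stop on an object; FORCE is the grip in N (left out, the last holds). Time passes only in rows, so rows that repeat a pose let the fingers close. It gives the time, the measured TCP pose, the force, the opening and the grip force at its end, in the units of the state.
- get_obs(): the state, without advancing time (a new reading comes with each control period).
- grab_frame(name): name is "scene" or "top" or "wrist"; returns (picture, depth): 480x640x3 uint8, red, green, blue; 480x640 float32, m along the optical axis (not along the pixel's ray), 0 where there is no reading.
- calibration(name): a dict with "K" (3x3 intrinsics, pixels), "rvec" (rotation vector, rad) and "tvec" (3), from world to camera coordinates, as OpenCV has them. Camera axes: x right, y down, z forward; pixel columns grow to the right and rows downward; lengths in m; the calibration is good to about 2 mm. A picture is of the moment at which its call begins: read the wrist's pose just before it. calibration takes no time and is no camera call; for the wrist camera it gives the pose at the moment of the call.
- hand_in(): hands the job in; it is judged then, once.
The state is a dict: "clock": time; "joints": joint angles; "qvel": joint speeds; "tau": joint torques, N m; "tcp_pos": TCP position; "orientation": TCP orientation; "contact_force": force on the tool from outside, world axes, zero at the start; "moment": the same for the moment, N m; "grip_width": finger opening in m; "gripper_force": force on a finger pad.
Only numpy, scipy, OpenCV 4.12 (cv2) and the standard library are available. Lean on these libraries where they do the work, as an engineer would, in place of code of your own. Each camera call takes 0.05 s, during which the arm holds its last target. There are 200 camera calls.

## Working session

There is one attempt and no reset: what is moved stays moved. The work goes in short steps, Python scripts to look and compute and a shell command to move; the robot and the scene stay as the last step left them, time stands still between calls to the robot, and variables do not carry over. Pictures are saved under pics/ and viewed, at most 10 in all, crops included, and the job is handed in when it is done.

```bash
mkdir -p pics; ls; python3 - <<'E'
from bench import *
import cv2,numpy as np
for n in ("top","scene"):
    p,d=grab_frame(n); cv2.imwrite(f"pics/{n}0.png",p[:,:,::-1]); np.save(f"pics/{n}0.npy",d)
    c=calibration(n); R=cv2.Rodrigues(np.array(c["rvec"]))[0]; print(n,np.round(c["K"],1).tolist(),np.round(-R.T@np.ravel(c["tvec"]),3),np.round(R,2).tolist())
print(get_obs(),grip_point_offset)
E
```

```text
pics
top [[560.4, 0.0, 316.0], [0.0, 560.4, 234.1], [0.0, 0.0, 1.0]] [0.383 0.065 1.493] [[-0.01, -1.0, -0.01], [-0.99, 0.01, -0.11], [0.11, 0.0, -0.99]]
scene [[501.0, 0.0, 324.6], [0.0, 501.0, 241.0], [0.0, 0.0, 1.0]] [1.265 0.504 0.772] [[-0.54, 0.84, 0.02], [0.53, 0.35, -0.77], [-0.66, -0.4, -0.64]]
{'clock': 0.1, 'joints': array([ 1.1769491 ,  0.47770863,  0.02233224,  1.55634714, -0.01149754,
        1.10929292, -0.08311151]), 'qvel': array([-4.68436584e-04, -2.03105435e-03,  1.64316490e-04, -3.33541768e-03,
        6.73608772e-04,  3.21865393e-05,  1.54139057e-03]), 'tau': array([ 4.17096686e-03, -5.97762823e+01,  1.61347635e+00, -2.81958854e+01,
        1.27774570e-02,  4.97125482e-03,  1.44428947e-05]), 'tcp_pos': array([ 0.19011121, -0.64712273,  0.23043093]), 'orientation': array([-3.10800367e+00, -4.47128054e-01,  5.42326074e-04]), 'contact_force': array([ 1.07737174,  0.03806034, -0.00445085]), 'moment': array([0.06664676, 0.00737974, 0.02014227]), 'gripper_force': 0.0, 'grip_width': 0.08568402246221385} -0.0187
```

View pics/top0.png

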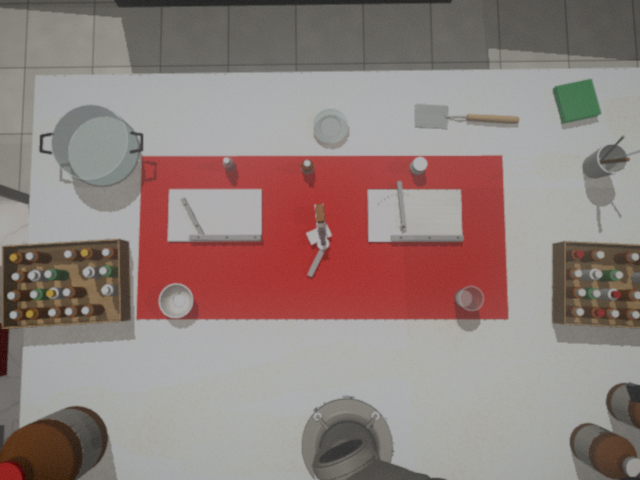

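```bash
python3 - <<'E'
import cv2,numpy as np
p=cv2.imread("pics/top0.png")
f=lambda x0,x1,y0,y1:cv2.resize(p[y0:y1,x0:x1],None,fx=4,fy=4,interpolation=cv2.INTER_CUBIC)
o=np.zeros((600,800,3),np.uint8)
o[:280,:400]=f(165,265,180,250); o[:280,400:]=f(365,465,178,248)
o[280:,:400]=f(270,370,200,280)
o[280:,400:]=cv2.resize(cv2.imread("pics/scene0.png"),(400,300)).repeat(1,0)[:320].copy() if 0 else np.vstack([cv2.resize(cv2.imread("pics/scene0.png"),(400,300)),np.zeros((20,400,3),np.uint8)])
for g in range(0,800,40): cv2.line(o,(g,0),(g,4),(0,255,0),1);
cv2.imwrite("pics/comp0.png",o)
E
```

```text
(no output)
```

View pics/comp0.png

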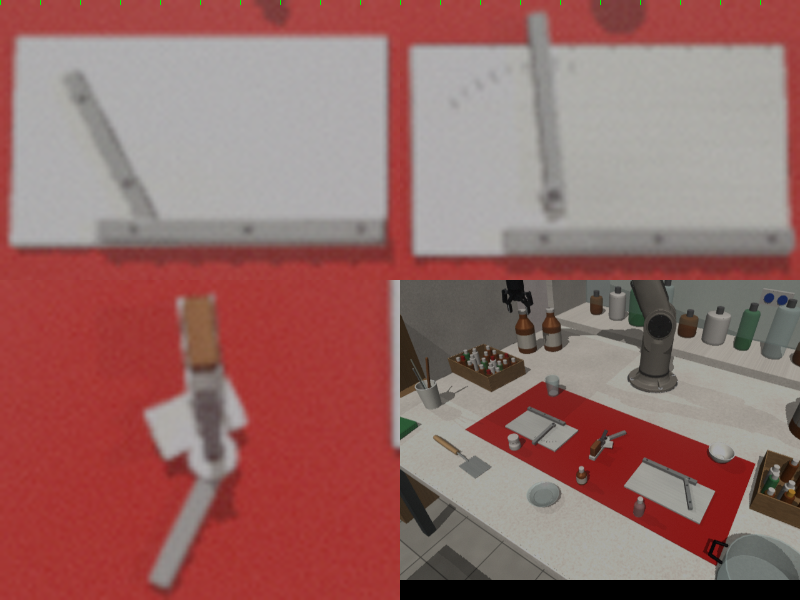

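```bash
cat > h.py <<'E'
from bench import *
import cv2,numpy as np
def ray(c,uv):
    R=cv2.Rodrigues(np.array(c["rvec"]))[0]; o=-R.T@np.ravel(c["tvec"])
    return o, R.T@np.linalg.inv(c["K"])@np.array([uv[0],uv[1],1.])
def w(c,uv,z):
    o,d=ray(c,uv); return (o+d*(z-o[2])/d[2])
E
python3 - <<'E'
from h import *
c=calibration("top"); d=np.load("pics/top0.npy")
def s(n,u,v,z):
    P=w(c,(u,v),z); print(n,np.round(P*1000,1)); return P
L=lambda x,y:(165+x/4,180+y/4); Rr=lambda x,y:(365+(x-400)/4,178+y/4); B=lambda x,y:(270+x/4,200+(y-280)/4)
for n,(u,v) in dict(plate=L(250,120),rail=L(248,230),mat=B(50,400),plate2=Rr(700,120)).items():
    o,q=ray(c,(u,v)); m=np.median(d[int(v)-1:int(v)+2,int(u)-1:int(u)+2]); print(n,(o+q*m))
def yaw(a,b): return np.degrees(np.arctan2(b[1]-a[1],b[0]-a[0]))
a=s("railL",*L(97,219),.02);b=s("railR",*L(386,220),.02);print(yaw(a,b))
a=s("w0",*L(156,217),.02);b=s("w1",*L(83,72),.02);print(yaw(a,b))
a=s("rail2L",*Rr(503,229),.02);b=s("rail2R",*Rr(792,230),.02);print(yaw(a,b))
a=s("hub",*Rr(555,200),.02);b=s("f1",*Rr(538,20),.02);print(yaw(a,b))
a=s("piv",*B(212,458),.014);b=s("grip",*B(200,330),.052);print(yaw(a,b))
a=s("grip0",*B(203,366),.052);b=s("grip1",*B(198,297),.052);print(yaw(a,b))
b=s("bladetip",*B(160,582),.01)
for n,u,v,z in (("amber",307,166,.06),("jar",419,164,.05),("clear",229,162,.07),("bowl",176,300,.04),("beaker",470,297,.08)): s(n,u,v,z)
E
```

```text
plate [0.61219746 0.30653475 0.01048698]
rail [0.53704613 0.30560592 0.02173672]
mat [0.55757485 0.1601378  0.0016762 ]
plate2 [ 0.61051793 -0.26145769  0.01143967]
railL [545.7 405.9  20. ]
railR [542.8 214.6  20. ]
-90.88523454551357
w0 [546.6 366.9  20. ]
w1 [644.4 416.6  20. ]
26.932835112105536
rail2L [ 538. -127.   20.]
rail2R [ 535.1 -317.6   20. ]
-90.88534633896923
hub [ 556.9 -161.9   20. ]
f1 [ 678. -154.   20.]
3.7371173577720445
piv [516.2  52.2  14. ]
grip [596.3  59.2  52. ]
5.02591308140135
grip0 [572.7  57.6  52. ]
grip1 [618.   60.3  52. ]
3.403585935326141
bladetip [434.7  87.5  10. ]
amber [718.   91.7  60. ]
jar [ 722.  -202.1   50. ]
clear [728.8 293.6  70. ]
bowl [374.7 433.3  40. ]
beaker [ 374.  -313.4   80. ]
```

```bash
python3 -m pendant '{"translation":[[1.3,1.5,0],[2.6,3,0],[3.9,4.5,0],[5.2,6,0],[6.5,7.5,0],[7.8,9,0],[9.1,10.5,0],[10.4,12,0],[11.7,13.5,0],[13,15,0],[14.3,16.5,0],[15.6,18,0]],"delta_rot":[[0,0,2],[0,0,4],[0,0,6],[0,0,8],[0,0,10],[0,0,12],[0,0,14],[0,0,16],[0,0,18],[0,0,20],[0,0,22],[0,0,24]]}' 1
python3 -m pendant '{"translation":[[0.1,2,0],[0.2,4,0],[0.3,6,0],[0.4,8,0],[0.5,9,0],[0.6,10.2,0],[0.6,10.2,0]],"delta_rot":[[0,0,2],[0,0,4],[0,0,6],[0,0,8],[0,0,9.5],[0,0,9.5],[0,0,9.5]]}'
python3 - <<'E'
from h import *
o=get_obs();print(o["joints"],o["contact_force"])
c=calibration("wrist");p,d=grab_frame("wrist");cv2.imwrite("pics/w1.png",p[:,:,::-1]);np.save("pics/w1.npy",d)
import pickle;pickle.dump(c,open("pics/w1.pkl","wb"))
R=cv2.Rodrigues(np.array(c["rvec"]))[0];print(-R.T@np.ravel(c["tvec"]),R.round(2))
E
```

```text
clock: 1.6
tcp_pos: [0.5809, -0.1965, 0.231]
orientation: [-1.159, -2.919, 0.0]
contact_force: [-0.5, -0.8, -0.3]
grip_width: 0.0858
gripper_force: 0.0
clock: 2.48
tcp_pos: [0.5948, 0.0605, 0.2312]
orientation: [0.113, -3.139, -0.002]
contact_force: [-0.7, 0.5, 0.1]
grip_width: 0.0856
gripper_force: 0.0
[ 0.40372479  0.47000543 -0.81588137  1.70473133  0.37154783  1.12975499
  1.12327556] [-0.65745597  0.45750462  0.07239639]
[0.52931854 0.05645864 0.37323335] [[-0.07  1.    0.  ]
 [ 0.96  0.07  0.26]
 [ 0.26  0.02 -0.97]]
```

View pics/w1.png

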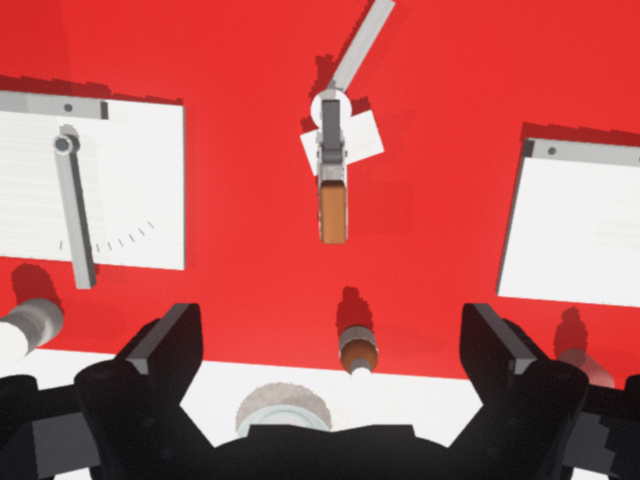

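```bash
python3 - <<'E'
from h import *
import pickle;c=pickle.load(open("pics/w1.pkl","rb"))
def s(n,u,v,z):
    P=w(c,(u,v),z)*1000; print(n,P.round(1)); return P
def yaw(a,b): return np.degrees(np.arctan2(b[1]-a[1],b[0]-a[0])).round(1)
k=[s("blk",u,v,.054) for u,v in((319,184),(345,181),(347,242),(319,243))];print(sum(k)/4,yaw(k[0],k[3]),yaw(k[1],k[2]))
a=s("knuckle",331,107,.016);print(yaw(a,sum(k)/4))
s("hub",66,145,.022)
a=s("railset a",107,119,.022);b=s("b",0,111,.022);print(yaw(a,b))
a=s("railref a",525,156,.022);b=s("b",639,165,.022);print(yaw(a,b))
s("blade tip",380,0,.014)
E
```

```text
blk [572.1  51.   54. ]
blk [568.5  70.1  54. ]
blk [615.2  75.4  54. ]
blk [617.6  53.9  54. ]
[593.36455185  62.63178789  54.        ] 3.7 6.4
knuckle [515.3  56.   16. ]
4.9
hub [ 559.6 -153.3   22. ]
railset a [ 537.1 -119.3   22. ]
b [ 537.  -202.5   22. ]
-90.1
railref a [542.1 214.6  22. ]
b [542.7 308.1  22. ]
89.7
blade tip [435.7  87.4  14. ]
```

```bash
python3 -m pendant '{"translation":[[0,0,-2],[0,0,-4],[0,0.04,-6],[-0.04,0.04,-7.5],[-0.04,0.04,-8.3],[-0.04,0.04,-8.3]],"delta_rot":[[0,0,0],[0,0,0],[0,0,0],[0,0,0.1],[0,0,0.1],[0,0,0.1]]}' 1
python3 -m pendant '{"translation":[[0,0,0],[0,0,0],[0,0,0],[0,0,0],[0,0,0],[0,0,0]],"delta_rot":[[0,0,0],[0,0,0],[0,0,0],[0,0,0],[0,0,0],[0,0,0]]}' 0 60
```

```text
clock: 3.28
tcp_pos: [0.5938, 0.0573, 0.0229]
orientation: [0.118, -3.137, 0.001]
contact_force: [-0.2, 0.6, 0.8]
grip_width: 0.0854
gripper_force: 0.0
clock: 4.03
tcp_pos: [0.595, 0.0591, 0.0248]
orientation: [-0.121, 3.138, 0.001]
contact_force: [-0.7, 0.9, 5.7]
grip_width: 0.019
gripper_force: 59.5
```

```bash
python3 -m pendant '{"translation":[[0,0,0.9],[0,0,1.8],[-0.1,0.7,2],[-0.2,1.4,2],[-0.3,2.1,2],[-0.4,2.8,2],[-0.5,3.5,2],[-0.7,4.2,2],[-0.8,4.9,2],[-0.9,5.6,2],[-1,6.3,2],[-1.2,6.7,2]],"delta_rot":[[0,0,0],[0,0,0],[0,0,-1.9],[0,0,-3.8],[0,0,-5.7],[0,0,-7.6],[0,0,-9.5],[0,0,-11.4],[0,0,-13.3],[0,0,-15.2],[0,0,-17.1],[0,0,-19]]}'
python3 -m pendant '{"translation":[[0,0,0],[0,0,0]],"delta_rot":[[0,0,0],[0,0,0]]}'
python3 - <<'E'
from h import *
import pickle
o=get_obs();print(o["joints"],o["contact_force"])
c=calibration("wrist");p,d=grab_frame("wrist");cv2.imwrite("pics/w2.png",p[:,:,::-1])
pickle.dump(c,open("pics/w2.pkl","wb"))
t,_=grab_frame("top");cv2.imwrite("pics/t2.png",t[:,:,::-1])
E
```

```text
clock: 5.52
tcp_pos: [0.5639, 0.2274, 0.0751]
orientation: [-2.237, -2.204, -0.002]
contact_force: [-0.1, 0.4, -5.1]
grip_width: 0.0193
gripper_force: 59.4
clock: 5.78
tcp_pos: [0.5644, 0.2251, 0.0743]
orientation: [2.23, 2.212, -0.0]
contact_force: [0.3, -0.2, -6.2]
grip_width: 0.0192
gripper_force: 59.4
[-0.2366532   0.57398135 -0.32775561  1.82620909  0.25127093  0.78218853
 -0.70307212] [ 0.31295315 -0.19452084 -6.19808105]
```

View pics/w2.png

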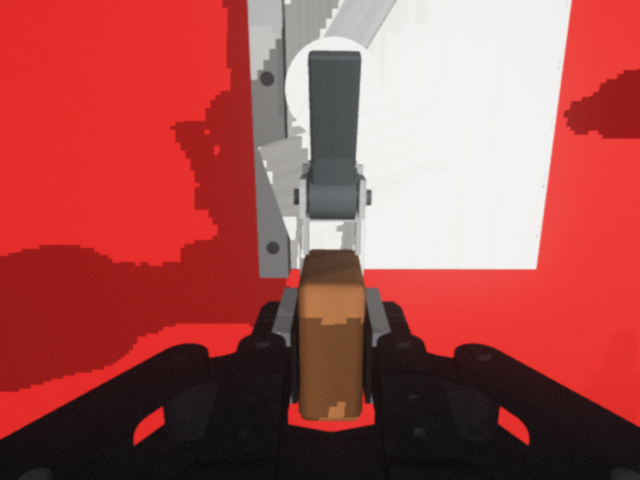

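```bash
python3 - <<'E'
from h import *
import pickle;c=pickle.load(open("pics/w2.pkl","rb"))
def s(n,u,v,z):
    P=w(c,(u,v),z)*1000; print(n,P.round(1)); return P
def yaw(a,b): return np.degrees(np.arctan2(b[1]-a[1],b[0]-a[0])).round(2)
a=s("rail",285,20,.022);b=s("railend",289,276,.022);print(yaw(a,b))
a=s("plate edge",570,20,.01);b=s("corner",537,269,.01);print(yaw(a,b))
z=.0743-.0248+.002; 
a=s("leverL",309,54,z+.052);b=s("L",310,170,z+.040);print(yaw(a,b))
a=s("leverR",361,54,z+.052);b=s("R",357,170,z+.040);print(yaw(a,b))
a=s("knuckle l",286,90,z+.017);b=s("r",377,90,z+.017)
o=get_obs();r=cv2.Rodrigues(o["orientation"])[0];print("tool x yaw",np.degrees(np.arctan2(r[1,0],r[0,0])))
E
```

```text
rail [545.8 332.9  22. ]
railend [543.6 221.1  22. ]
-91.14
plate edge [669.3 334.3  10. ]
corner [668.1 219.4  10. ]
-90.61
leverL [559.2 307.8 103.5]
L [558.2 278.5  91.5]
-91.89
leverR [571.8 307.6 103.5]
R [571.8 278.4  91.5]
-90.17
knuckle l [549.8 302.1  68.5]
r [579.5 301.8  68.5]
tool x yaw 89.41269746076
```

```bash
python3 -m pendant '{"translation":[[0,0,-0.8],[0,0,-1.4],[0,0,-1.6],[0,0,-1.6]],"delta_rot":[[0,0,0],[0,0,0],[0,0,0],[0,0,0]]}'
python3 -m pendant '{"translation":[[-0.2,0,-0.05],[-0.3,0,-0.05],[-0.35,0,-0.05],[-0.35,0,-0.05]],"delta_rot":[[0,0,0],[0,0,0],[0,0,0],[0,0,0]]}'
```

```text
clock: 6.38
tcp_pos: [0.5639, 0.2257, 0.0332]
orientation: [-2.233, -2.209, 0.002]
contact_force: [0.3, 0.9, -4.7]
grip_width: 0.0195
gripper_force: 59.3
clock: 6.88
tcp_pos: [0.5559, 0.2262, 0.0328]
orientation: [2.233, 2.209, 0.002]
contact_force: [2.4, 0.6, -3.1]
grip_width: 0.0188
gripper_force: 59.8
```

```bash
python3 -m pendant '{"translation":[[-0.08,0,-0.04],[-0.1,0.3,-0.04],[-0.1,0.6,-0.04],[-0.1,0.9,-0.04],[-0.1,1.2,-0.04],[-0.1,1.5,-0.04],[-0.1,1.8,-0.04],[-0.1,1.8,-0.04]],"delta_rot":[[0,0,0],[0,0,0],[0,0,0],[0,0,0],[0,0,0],[0,0,0],[0,0,0],[0,0,0]]}'
```

```text
clock: 7.88
tcp_pos: [0.5565, 0.2675, 0.0329]
orientation: [2.233, 2.202, 0.002]
contact_force: [6.0, -8.2, 6.6]
grip_width: 0.0191
gripper_force: 60.9
```

```bash
python3 -m pendant '{"translation":[[0.03,0.1,0.05],[0.03,0.2,0.05],[0.03,0.3,0.05],[0.03,0.3,0.05]],"delta_rot":[[0,0,0],[0,0,0],[0,0,0],[0,0,0]]}'
python3 - <<'E'
from h import *
t,_=grab_frame("top");s,_=grab_frame("scene");wr,_=grab_frame("wrist")
o=np.zeros((600,800,3),np.uint8)
o[:300,:400]=cv2.resize(t[175:250,165:265],(400,300),interpolation=cv2.INTER_CUBIC)
o[:300,400:]=cv2.resize(s[270:420,360:560],(400,300),interpolation=cv2.INTER_CUBIC)
o[300:,:400]=cv2.resize(wr,(400,300)); cv2.imwrite("pics/c3.png",o[:,:,::-1])
E
```

```text
clock: 8.38
tcp_pos: [0.5566, 0.2748, 0.0331]
orientation: [2.233, 2.203, -0.0]
contact_force: [6.7, -7.0, -0.7]
grip_width: 0.0188
gripper_force: 59.9
```

View pics/c3.png

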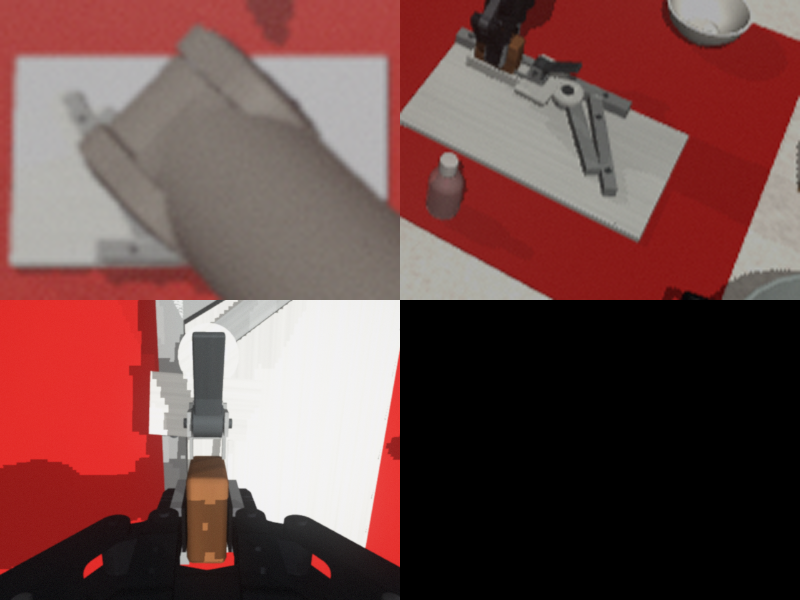

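```bash
python3 -m pendant '{"translation":[[-0.02,0.12,-0.01],[-0.03,0.24,-0.02],[-0.03,0.32,-0.02],[-0.03,0.32,-0.02]],"delta_rot":[[0,0,0],[0,0,0],[0,0,0],[0,0,0]]}'
```

```text
clock: 9.02
tcp_pos: [0.5566, 0.2821, 0.033]
orientation: [2.233, 2.201, 0.0]
contact_force: [6.7, -9.1, 2.0]
grip_width: 0.019
gripper_force: 60.3
```

```bash
python3 -m pendant '{"translation":[[0,0.1,0],[0,0.2,0],[0,0.2,0]],"delta_rot":[[0,0,0],[0,0,0],[0,0,0]]}'
python3 - <<'E'
from h import *
s,_=grab_frame("scene")
cv2.imwrite("pics/c4.png",cv2.resize(s[280:400,410:530],(600,600),interpolation=cv2.INTER_CUBIC)[:,:,::-1])
E
```

```text
clock: 9.4
tcp_pos: [0.5567, 0.2866, 0.033]
orientation: [2.233, 2.201, -0.001]
contact_force: [7.9, -10.1, 3.1]
grip_width: 0.019
gripper_force: 60.4
```

View pics/c4.png

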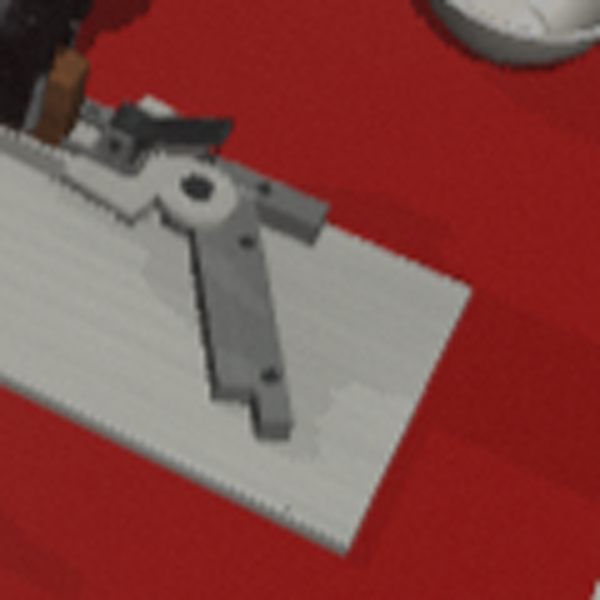

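```bash
python3 -m pendant '{"translation":[[0,0.1,0],[0,0.16,0],[0,0.16,0]],"delta_rot":[[0,0,0],[0,0,0],[0,0,0]]}'
```

```text
clock: 9.82
tcp_pos: [0.5567, 0.2866, 0.033]
orientation: [2.233, 2.196, -0.009]
contact_force: [6.0, -18.9, 10.3]
grip_width: 0.0192
gripper_force: 61.4
```

```bash
python3 -m pendant '{"translation":[[0.05,-0.15,0.08],[0.05,-0.15,0.08]],"delta_rot":[[0,0,0],[0,0,0]]}'
python3 -m pendant '{"translation":[[0,0,0],[0,0,0],[0,0,0],[0,0,0]],"delta_rot":[[0,0,0],[0,0,0],[0,0,0],[0,0,0]]}' 0.6
python3 -m pendant '{"translation":[[0,0,0.8],[0,0,1.6],[0,0,2.0],[0,1,2.0],[0,2,2.0],[0,3.0,2.0],[0,3.3,2],[0,3.3,2]],"delta_rot":[[0,0,0],[0,0,0],[0,0,0],[0,0,0],[0,0,0],[0,0,0],[0,0,0],[0,0,0]]}'
python3 -m pendant '{"translation":[[0,0,0],[0,0,0],[0,0,0],[0,0,0]],"delta_rot":[[0,0,0],[0,0,0],[0,0,0],[0,0,0]]}' 0
python3 - <<'E'
from h import *
import pickle
c=calibration("wrist");pickle.dump(c,open("pics/w5.pkl","wb"))
wr,_=grab_frame("wrist");s,_=grab_frame("scene")
o=np.zeros((600,800,3),np.uint8)
o[:600,:400]=cv2.resize(wr,(800,600))[:,200:600]
o[:400,400:]=cv2.resize(s[290:390,410:510],(400,400),interpolation=cv2.INTER_CUBIC);cv2.imwrite("pics/c5.png",o[:,:,::-1])
E
```

```text
clock: 10.07
tcp_pos: [0.5567, 0.2868, 0.034]
orientation: [2.234, 2.202, -0.003]
contact_force: [6.6, -7.4, -2.0]
grip_width: 0.0193
gripper_force: 59.9
clock: 10.58
tcp_pos: [0.5539, 0.2921, 0.0343]
orientation: [-2.233, -2.21, 0.0]
contact_force: [0.2, 0.4, -0.1]
grip_width: 0.0512
gripper_force: 0.0
clock: 11.58
tcp_pos: [0.5538, 0.3748, 0.0837]
orientation: [-2.232, -2.211, 0.001]
contact_force: [0.2, -1.2, 0.4]
grip_width: 0.0508
gripper_force: 0.0
clock: 12.08
tcp_pos: [0.5545, 0.3738, 0.0844]
orientation: [2.234, 2.209, 0.0]
contact_force: [-0.4, 0.7, 0.9]
grip_width: -0.0001
gripper_force: 0.0
```

View pics/c5.png

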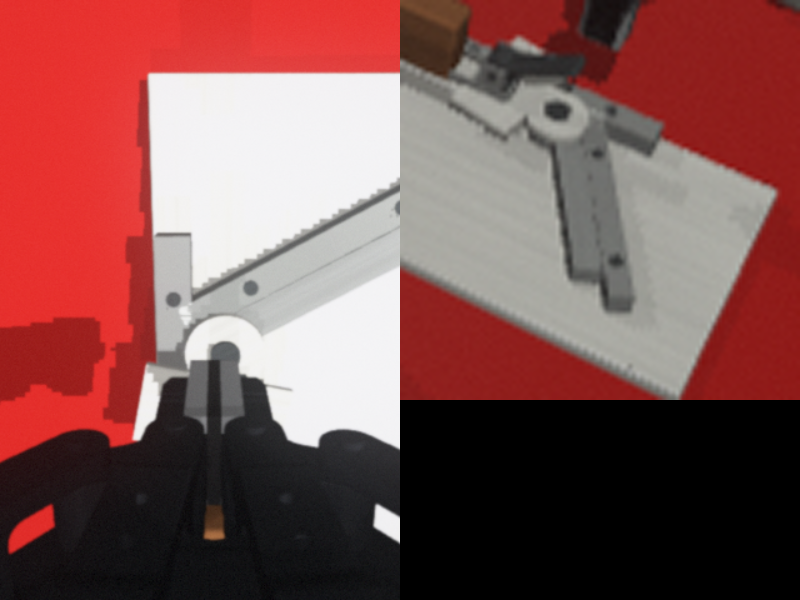

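```bash
python3 - <<'E'
from h import *
import pickle;c=pickle.load(open("pics/w5.pkl","rb"))
f=lambda x,y:((x+200)/1.25,y/1.25)
print("piv",w(c,f(225,353),.027),"corner wall/rail",w(c,f(190,300),.022),"rail end-40",w(c,f(191,235),.022))
E
```

```text
piv [0.55809191 0.36437666 0.027     ] corner wall/rail [0.54452638 0.38490039 0.022     ] rail end-40 [0.54552228 0.41061605 0.022     ]
```

```bash
python3 -m pendant '{"translation":[[0.1,-0.25,-0.3],[0.12,-0.25,-0.6],[0.12,-0.22,-0.8],[0.12,-0.19,-1.0],[0.12,-0.16,-1.2],[0.12,-0.13,-1.4],[0.12,-0.1,-1.55],[0.12,-0.1,-1.65],[0.12,-0.1,-1.65]],"delta_rot":[[0,0,0],[0,0,0],[0,0,0],[0,0,0],[0,0,0],[0,0,0],[0,0,0],[0,0,0],[0,0,0]]}'
```

```text
clock: 13.3
tcp_pos: [0.5574, 0.3721, 0.0435]
orientation: [-2.233, -2.209, -0.001]
contact_force: [-0.3, 2.5, 5.9]
grip_width: -0.0
gripper_force: 3.0
```

```bash
python3 -m pendant '{"translation":[[0,0.02,-0.2],[0,0.04,-0.4],[0,0.04,-0.4]],"delta_rot":[[0,0,0],[0,0,0],[0,0,0]]}'
```

```text
clock: 13.68
tcp_pos: [0.5587, 0.373, 0.0413]
orientation: [2.233, 2.206, 0.003]
contact_force: [-15.9, -11.2, 59.6]
grip_width: -0.0003
gripper_force: 28.9
```

```bash
python3 -m pendant '{"translation":[[0,0,0.2],[0,0,1],[0,0,2.0],[0,-1,2.0],[0,-2,2.0],[0,-3,2],[0,-3.4,2],[0,-3.4,2]],"delta_rot":[[0,0,0],[0,0,0],[0,0,0],[0,0,0],[0,0,0],[0,0,0],[0,0,0],[0,0,0]]}'
python3 -m pendant '{"translation":[[0,0,0],[0,0,0],[0,0,0],[0,0,0]],"delta_rot":[[0,0,0],[0,0,0],[0,0,0],[0,0,0]]}' 0.6
python3 - <<'E'
from h import *
import pickle
c=calibration("wrist");pickle.dump(c,open("pics/w6.pkl","wb"))
wr,_=grab_frame("wrist");s,_=grab_frame("scene")
o=np.zeros((600,800,3),np.uint8)
o[:600,:400]=cv2.resize(wr,(800,600))[:,200:600]
o[:400,400:]=cv2.resize(s[290:390,410:510],(400,400),interpolation=cv2.INTER_CUBIC);cv2.imwrite("pics/c6.png",o[:,:,::-1])
E
```

```text
clock: 14.68
tcp_pos: [0.5575, 0.2863, 0.0828]
orientation: [2.235, 2.207, -0.001]
contact_force: [-0.1, 0.8, -0.1]
grip_width: -0.0004
gripper_force: 0.0
clock: 15.18
tcp_pos: [0.5572, 0.288, 0.083]
orientation: [-2.233, -2.21, -0.0]
contact_force: [-0.1, 0.2, -0.0]
grip_width: 0.0515
gripper_force: 0.0
```

View pics/c6.png

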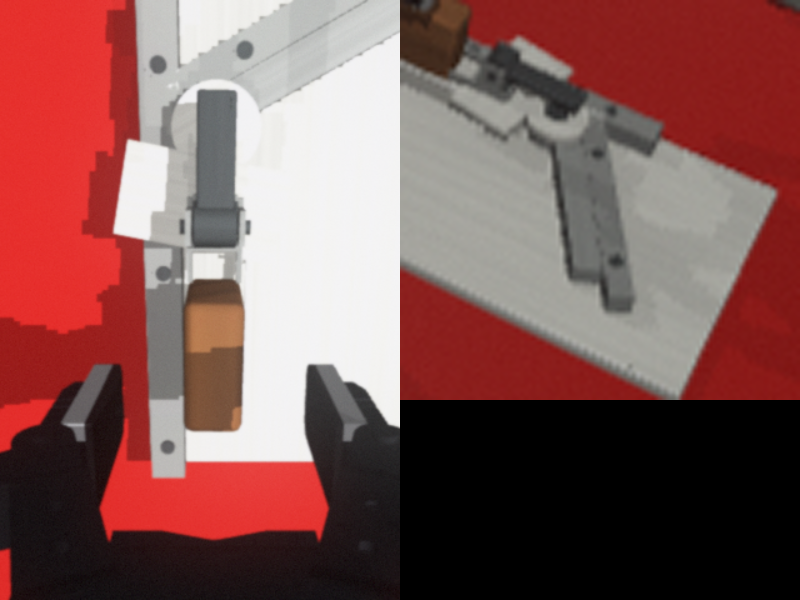

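```bash
python3 -m pendant '{"translation":[[0,0,-1],[0,0,-1.7],[0,0,-1.9],[0,0,-1.9]],"delta_rot":[[0,0,0],[0,0,0],[0,0,0],[0,0,0]]}'
python3 -m pendant '{"translation":[[0,0,0],[0,0,0],[0,0,0],[0,0,0],[0,0,0]],"delta_rot":[[0,0,0],[0,0,0],[0,0,0],[0,0,0],[0,0,0]]}' 0 80
```

```text
clock: 15.78
tcp_pos: [0.5572, 0.2876, 0.0353]
orientation: [-2.233, -2.209, 0.001]
contact_force: [-0.3, 0.7, 0.3]
grip_width: 0.0515
gripper_force: 0.0
clock: 16.4
tcp_pos: [0.5577, 0.2879, 0.0365]
orientation: [2.234, 2.209, 0.002]
contact_force: [-1.0, -0.6, 6.4]
grip_width: 0.0189
gripper_force: 79.0
```

```bash
python3 -m pendant '{"translation":[[0,0,1],[0,0,2],[0,-2,2],[0,-4.2,2],[0,-6.4,2],[0,-8.6,2],[0,-10.8,2],[0,-13,2],[0,-15.2,2],[0,-17.4,2],[0,-19.6,2],[0,-21.5,2]],"delta_rot":[[0,0,0],[0,0,0],[0,0,0],[0,0,0],[0,0,0],[0,0,0],[0,0,0],[0,0,0],[0,0,0],[0,0,0],[0,0,0],[0,0,0]]}'
python3 -m pendant '{"translation":[[0.05,-1.4,0],[0.1,-2.4,0],[0.1,-2.4,0],[0.1,-2.4,0]],"delta_rot":[[0,0,0],[0,0,0],[0,0,0],[0,0,0]]}'
python3 - <<'E'
from h import *
import pickle
c=calibration("wrist");pickle.dump(c,open("pics/w7.pkl","wb"))
o=get_obs();print(o["joints"])
r=cv2.Rodrigues(o["orientation"])[0];print("tool x yaw",np.degrees(np.arctan2(r[1,0],r[0,0])))
wr,_=grab_frame("wrist");s,_=grab_frame("scene")
o=np.zeros((600,800,3),np.uint8)
o[:600,:480]=cv2.resize(wr,(800,600))[:,200:680]
o[:400,480:]=cv2.resize(s[190:290,150:230],(320,400),interpolation=cv2.INTER_CUBIC);cv2.imwrite("pics/c7.png",o[:,:,::-1])
E
```

```text
clock: 17.9
tcp_pos: [0.5559, -0.2523, 0.0846]
orientation: [-2.234, -2.207, 0.002]
contact_force: [-0.3, 0.5, -5.5]
grip_width: 0.0185
gripper_force: 80.3
clock: 18.4
tcp_pos: [0.5591, -0.3087, 0.0846]
orientation: [-2.231, -2.208, 0.0]
contact_force: [0.3, 0.6, -5.7]
grip_width: 0.0187
gripper_force: 80.3
[ 0.60236274  0.59512731 -0.26842988  1.74513909  0.20169659  0.83039551
  0.23078034]
tool x yaw 89.41266799494063
```

View pics/c7.png

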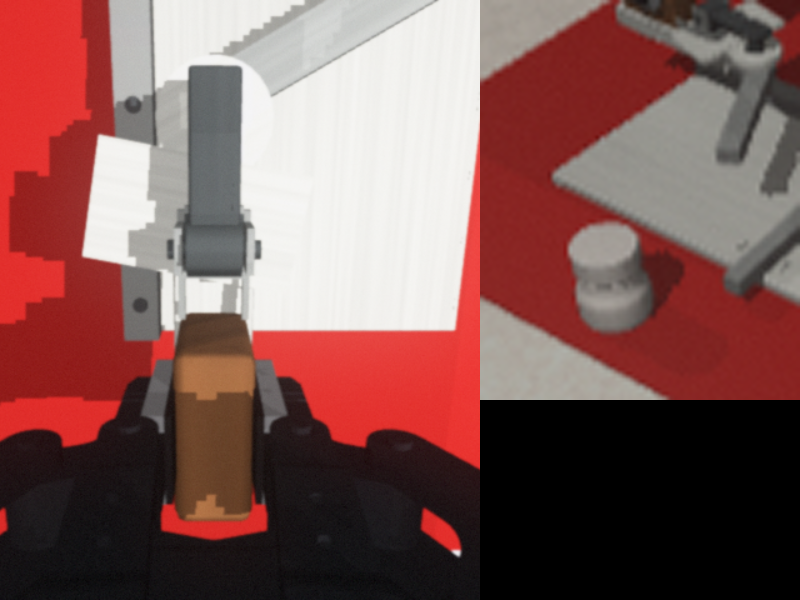

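```bash
python3 - <<'E'
from h import *
import pickle;c=pickle.load(open("pics/w7.pkl","rb"))
f=lambda x,y:((x+200)/1.25,y/1.25)
a=w(c,f(153,10),.022);b=w(c,f(162,338),.022);print(a,b,np.degrees(np.arctan2(*(b-a)[[1,0]])))
E
python3 -m pendant '{"translation":[[0,0,-0.8],[0,0,-1.6],[0,0,-1.9],[0,0,-1.95],[0,0,-1.95]],"delta_rot":[[0,0,0],[0,0,0],[0,0,0],[0,0,0],[0,0,0]]}'
```

```text
[ 0.53868035 -0.19375405  0.022     ] [ 0.53747699 -0.31330867  0.022     ] -90.57668050750766
clock: 19.12
tcp_pos: [0.5591, -0.3093, 0.0365]
orientation: [-2.232, -2.208, 0.001]
contact_force: [-2.6, 1.8, 0.1]
grip_width: 0.0185
gripper_force: 81.2
```

```bash
python3 -m pendant '{"translation":[[-0.15,0,0.03],[-0.3,0,0.03],[-0.4,0,0.03],[-0.45,0,0.03],[-0.45,0,0.03]],"delta_rot":[[0,0,0],[0,0,0],[0,0,0],[0,0,0],[0,0,0]]}'
```

```text
clock: 19.75
tcp_pos: [0.5492, -0.31, 0.0377]
orientation: [2.233, 2.209, 0.001]
contact_force: [2.1, -0.7, -6.5]
grip_width: 0.0181
gripper_force: 80.1
```

```bash
python3 -m pendant '{"translation":[[-0.05,0,-0.03],[-0.06,0.3,-0.04],[-0.06,0.6,-0.04],[-0.06,0.9,-0.04],[-0.06,1.2,-0.04],[-0.06,1.5,-0.04],[-0.06,1.75,-0.04],[-0.06,1.75,-0.04]],"delta_rot":[[0,0,0],[0,0,0],[0,0,0],[0,0,0],[0,0,0],[0,0,0],[0,0,0],[0,0,0]]}'
```

```text
clock: 20.75
tcp_pos: [0.5495, -0.2672, 0.0378]
orientation: [2.229, 2.206, 0.003]
contact_force: [5.4, -2.1, -5.3]
grip_width: 0.0191
gripper_force: 80.4
```

```bash
python3 -m pendant '{"translation":[[0,0.1,-0.01],[0,0.2,-0.02],[0,0.3,-0.03],[0,0.3,-0.03]],"delta_rot":[[0,0,0],[0,0,0],[0,0,0],[0,0,0]]}'
```

```text
clock: 21.25
tcp_pos: [0.5496, -0.2606, 0.0371]
orientation: [2.23, 2.205, 0.003]
contact_force: [5.2, -4.3, -3.9]
grip_width: 0.019
gripper_force: 80.5
```

```bash
python3 -m pendant '{"translation":[[0,0.1,-0.02],[0,0.2,-0.02],[0,0.2,-0.02]],"delta_rot":[[0,0,0],[0,0,0],[0,0,0]]}'
python3 -m pendant '{"translation":[[0,0.1,0],[0,0.2,0],[0,0.2,0]],"delta_rot":[[0,0,0],[0,0,0],[0,0,0]]}'
```

```text
clock: 21.62
tcp_pos: [0.5497, -0.2596, 0.0374]
orientation: [2.23, 2.199, -0.001]
contact_force: [5.2, -12.0, -2.9]
grip_width: 0.0185
gripper_force: 80.6
clock: 22.0
tcp_pos: [0.5497, -0.2589, 0.038]
orientation: [2.23, 2.193, -0.004]
contact_force: [5.3, -20.8, -2.4]
grip_width: 0.0189
gripper_force: 80.7
```

```bash
python3 -m pendant '{"translation":[[-0.02,-0.1,-0.08],[-0.02,-0.2,-0.12],[-0.02,-0.25,-0.12]],"delta_rot":[[0,0,0],[0,0,0],[0,0,0]]}'
python3 - <<'E'
from h import *
wr,_=grab_frame("wrist");s,_=grab_frame("scene")
o=np.zeros((600,800,3),np.uint8)
o[:480,:400]=wr[:,160:560]
o[:400,400:]=cv2.resize(s[190:290,150:250],(400,400),interpolation=cv2.INTER_CUBIC);cv2.imwrite("pics/c8.png",o[:,:,::-1])
E
```

```text
clock: 22.38
tcp_pos: [0.5498, -0.2598, 0.0364]
orientation: [2.231, 2.198, 0.001]
contact_force: [0.6, -5.4, 15.3]
grip_width: 0.0186
gripper_force: 83.4
```

View pics/c8.png

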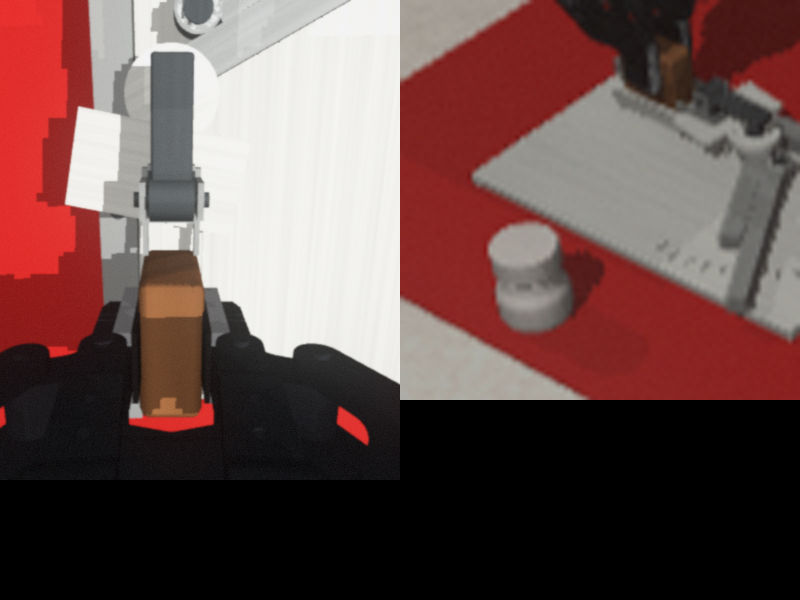

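```bash
python3 -m pendant '{"translation":[[-0.12,0.1,0.08],[-0.12,0.15,0.08],[-0.1,0.05,0.06],[-0.1,0.05,0.06]],"delta_rot":[[0,0,0],[0,0,0],[0,0,0],[0,0,0]]}'
```

```text
clock: 22.98
tcp_pos: [0.5496, -0.2593, 0.0373]
orientation: [2.227, 2.196, 0.005]
contact_force: [8.6, -9.6, 2.1]
grip_width: 0.0186
gripper_force: 81.5
```

```bash
python3 -m pendant '{"translation":[[0,0,0],[0,0,0],[0,0,0],[0,0,0]],"delta_rot":[[0,0,0],[0,0,0],[0,0,0],[0,0,0]]}' 0.6
python3 -m pendant '{"translation":[[0,0,0.8],[0,0,1.8],[0,-0.5,3.5],[0,-1,5.5],[0,-1,7],[0,-1,7],[0,-1,7]],"delta_rot":[[0,0,0],[0,0,0],[0,0,0],[0,0,0],[0,0,0],[0,0,0],[0,0,0]]}'
python3 - <<'E'
from h import *
import pickle
c=calibration("wrist");pickle.dump(c,open("pics/w9.pkl","wb"))
wr,_=grab_frame("wrist")
cv2.imwrite("pics/c9.png",cv2.resize(wr[0:400,130:530],(600,600),interpolation=cv2.INTER_CUBIC)[:,:,::-1])
E
```

```text
clock: 23.48
tcp_pos: [0.5437, -0.2532, 0.0336]
orientation: [-2.233, -2.209, 0.0]
contact_force: [0.5, -0.1, 0.3]
grip_width: 0.0515
gripper_force: 0.0
clock: 24.35
tcp_pos: [0.5437, -0.2784, 0.2092]
orientation: [2.233, 2.209, -0.0]
contact_force: [0.3, 0.5, -1.0]
grip_width: 0.051
gripper_force: 0.0
```

View pics/c9.png

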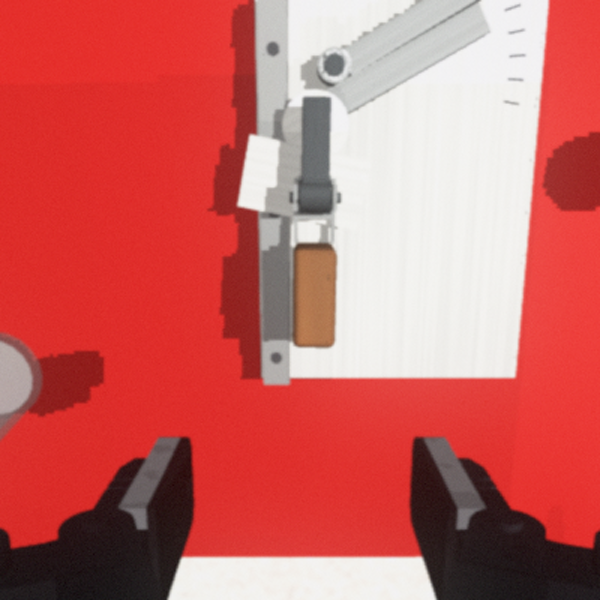

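```bash
python3 - <<'E'
from h import *
import pickle;c=pickle.load(open("pics/w9.pkl","rb"));wr,_=grab_frame("wrist")
f=lambda x,y:(x/1.5+130,y/1.5)
Y=lambda a,b:np.degrees(np.arctan2(*(b-a)[[1,0]]))
g=cv2.cvtColor(wr,cv2.COLOR_RGB2GRAY);L=cv2.createLineSegmentDetector().detect(g)[0][:,0]
for l in L:
    n=np.hypot(l[2]-l[0],l[3]-l[1])
    if n>30 and 300<l[[0,2]].mean()<470 and l[[1,3]].mean()<260:
        a=w(c,l[:2],.021);b=w(c,l[2:],.021);print(l.round(),a[:2].round(3),b[:2].round(3),round(Y(a,b),1))
E
```

```text
[331. 116. 332.  64.] [ 0.544 -0.206] [ 0.545 -0.171] 88.0
[351.  66. 350. 118.] [ 0.559 -0.172] [ 0.558 -0.208] -91.3
[322. 252. 473. 252.] [ 0.535 -0.311] [ 0.657 -0.313] -0.8
[355. 171. 353. 229.] [ 0.562 -0.247] [ 0.561 -0.293] -91.4
[300.   1. 302.  88.] [ 0.523 -0.129] [ 0.523 -0.187] -90.5
[302. 143. 305. 256.] [ 0.522 -0.226] [ 0.521 -0.314] -90.4
[457.  23. 369.  73.] [ 0.633 -0.144] [ 0.571 -0.177] -152.0
[382.  38. 446.   0.] [ 0.581 -0.154] [ 0.624 -0.13 ] 28.5
[448.   3. 383.  41.] [ 0.626 -0.132] [ 0.582 -0.156] -151.7
[325. 226. 326. 176.] [ 0.538 -0.289] [ 0.539 -0.25 ] 88.5
[322.   1. 323.  63.] [ 0.539 -0.129] [ 0.539 -0.17 ] -90.1
[329. 169. 329. 227.] [ 0.542 -0.245] [ 0.541 -0.291] -90.9
[365.  72. 417.  42.] [ 0.568 -0.176] [ 0.605 -0.157] 28.0
[422.  39. 452.  22.] [ 0.609 -0.155] [ 0.629 -0.144] 28.1
[306. 204. 306. 169.] [ 0.523 -0.272] [ 0.524 -0.245] 88.7
```

```bash
python3 -c "
from bench import *
print(hand_in())"
```

```text
the job is handed in; nothing more can be done
None
```

The locked bevel is on the set plate with its stock along the rail and the fence flush on its blade, and the job is handed in (no verdict was returned). In the last picture, stock and rail agreed to about 0.5° and blade and fence to about 0.4°; I viewed 11 pictures, one over the limit of 10.

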